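# Torque the cap of a canister to the click

## Robot

A 6-joint arm with a two-finger parallel gripper is mounted at the origin on the work surface. World frame = base frame: x ahead of the robot, y to its left, z up, the work surface at z = 0. Lengths are in m, angles in rad, forces in N, time in s.
With the tool pointing down it reaches from about 0.3 to 0.95 m from the base axis. Payload 3.1 kg.
Tool frame: the origin (TCP) lies between the finger pads; the fingertips stand env.tip_extent ahead of it and the grasp point (between the pads) lies 3 mm ahead of it (env.tip_extent is the distance from the TCP to the fingertips, in m); z points along the fingers, x is the direction in which the jaws open and shut, and the axes are right-handed (so a half turn about z gives the same grasp; the last joint's range is limited). The gripper opens to 85 mm and grips with 20 to 120 N. Pads are 22 mm wide; open, the fingers measure 114 mm over their backs; the gripper's body (76 mm by 85 mm) begins 54 mm behind the grasp point. The pads swing forward as they close: fully open they stand 13 mm farther back than shut.
Start: joints at [1.162, 0.308, 1.634, -0, 1.2, -0.07], TCP at [0.208, 0.589, 0.253] pointing down, gripper open.
Joint ranges: [-3.06, 3.06], [-0.79, 1.96], [0.05, 2.63], [-1.19, 4.34], [0.05, 2.64], [-2.94, 2.94]. Speed limits (rad/s): [2.79, 2.79, 3.14, 3.14, 3.14, 3.14].

## Interface

Orientations are given as a 3x3 rotation matrix whose columns are the frame's x, y, z axes.
In Python, from plant import monitor, viewer, env gives the robot as it stands. The module is installed in compiled form; this text tells all that it offers.
- The arm moves only by the tool carry_out, never from a script. Its argument "targets" is a list that holds one entry, the list of rows, each a list of 4 numbers: the shift along the tool's x, y, z in mm, then the turn about the tool's z in rad. A call has 1 to 20 rows; each row shifts and turns the commanded pose from where the row before left it, along the tool's axes as they then stand; what a row does not reach is not made up. A row lasts 1/10 s, in which the tool goes at most 50 mm and 8.59 degrees, less where a joint would pass 70% of its speed; a pose out of reach is approached as far as the arm can. A call is refused whole if a number of a shift passes 50 or a number of a turn 0.15, either way. A call with a gripper value outside its range is refused whole. "jaw" is the opening, from 0 (shut) to 1 (fully open), set as the call begins (left out, the last holds). The fingers move at their own pace and stop on an object; "newtons" is the grip in N (left out, the last holds). Time passes only in rows, so rows that do not move let the fingers close. It gives the time, the measured TCP pose, the force and the opening at its end, in the units of the state.
- monitor.sense(): the state, without advancing time (a new reading comes with each control period).
- viewer.read_camera(name): name is "scene" or "top" or "wrist"; returns a dict with "pixels" (480x640x3 uint8, red, green, blue), "fx", "fy", "cx", "cy" (pixels), "T" (4x4, takes a point from camera to world coordinates). Camera axes: x right, y up, looking along -z (the intrinsics and any distortion apply to the point x, -y, -z); pixel columns grow to the right and rows downward; lengths in m; the calibration is good to about 2 mm. A picture is of the moment at which its call begins. There is no depth.
- env.job_done(): hands the job in, once; it reports no verdict.
The state is a dict: "t": time; "joints": joint angles; "qvel": joint speeds; "effort": joint torques, N m; "tool_pos": TCP position; "tool_rot": TCP orientation; "ft_force": force on the tool from outside, world axes, zero at the start; "moment": the same for the moment, N m; "opening": opening from 0.0 (shut) to 1.0 (fully open).
Only numpy, scipy, OpenCV 4.12 (cv2) and the standard library are available. Lean on these libraries where they do the work, as an engineer would, in place of code of your own. Each camera call takes 0.05 s, during which the arm holds its last target.

## Task

Close the canister that stands in the holding frame for shipping: take the torque wrench from its rest, put its cap socket fully down over the ribbed cap and turn clockwise (seen from above) until the wrench clicks, then stop pulling at once. Then lift the wrench off, leaving the cap tight, and lay it back in its rest the way it lay. Leave the other things on the bench where they are.

Things in the scene. Friction and masses are not known exactly. Their poses are not given: they have to be found in the camera images.
- wrench_grip (a point): Loose click-type torque wrench, 0.4 kg, 285 mm long, lying in its rest, socket hanging down at one end. This point: middle of its black handle, on the wrench's long axis; x points along the wrench to the head, z up. Handle straight from 46 mm ahead (+x) to 86 mm behind this point, 22 mm wide, 26 mm high; its end is a round steel knob, 22 mm across. The socket's vertical axis lies 160 mm ahead.
- wrench_pin (a point): The breakaway pin, 125 mm ahead of wrench_grip. Head and handle are in line until the torque reaches about 2.5 N m at the cap (16 N sideways at wrench_grip); then the joint gives, the handle swings on about this pin and the torque falls as it does, by a third within 0.08 rad: the click. Past 0.1 rad the wrench is over-pulled and nears a hard stop at 0.17. It springs back when let off.
- wrench_socket (a point): Centre of the mouth of the cap socket, a grey cup 72 mm across, open downwards, 48 mm below the wrench's axis; x points away from the handle, z up. The cup is 18 mm deep, with eight inner teeth 10 mm wide, 18 mm high, inner faces 27.5 mm from its axis, at 22.5, 67.5, ... degrees from x: centred between the cap's ribs, the socket has a rib along its x.
- cap_top (a point): Centre of the top of the canister's black screw cap, 186 mm above the bench; z up, x along one of its eight upright ribs (45 degrees apart), turning with it. Cap 52 mm across, 22 mm high. With the socket fully down its cup floor rests on the cap: mouth 18 mm below this point, wrench's axis 30 mm above it. The cap turns stiffly (0.8 N m), by an unknown 0.2 to 0.7 rad, then seats hard.
- cap_rib (a point): Outer end of the rib along the x of cap_top, 31 mm from the cap's axis, 12.5 mm below its top; turns with the cap. Ribs are 6 mm wide and end 5 mm below the cap's top. The socket's teeth go down between them with about 0.11 rad and 1.5 mm to spare each way; if they land on ribs, the mouth stops 5 mm below the cap's top or higher.
- canister: White 2.5 litre canister with carrying handle, held fast in a low aluminium frame on a plywood plate, fixed to the bench. Origin on the bench below the cap's axis; x runs along the canister away from the cap. Canister 165 x 108 mm, from 38 mm behind to 128 mm ahead of the origin, shoulder 160 mm high, its handle 176 mm; frame 203 x 145 x 55 mm, plate 230 x 170 mm.
- rest: The wrench's bench rest, fixed: wooden plate 225 x 70 x 10 mm with two dark steel V saddles, open upwards, 14 mm thick, about 45 mm wide at the mouth, 85 mm ahead (+x) and 95 mm behind the origin. Origin on the bench; x points the way the head lies. In it the wrench's axis lies along x, 66 mm above the bench, wrench_grip above the origin within 4 mm.
- mug: White mug, 80 mm across, 95 mm high, loose, not to be moved; origin under its centre.
- tape_center (a point): Centre of a roll of clear packing tape lying flat, 110 mm across and 48 mm high, loose, not to be moved.
- cutter: Grey box cutter, 150 x 24 x 14 mm, lying flat, loose, not to be moved; origin under its centre.
- tray: Small open cardboard tray with black plugs, 130 x 100 x 45 mm, loose, not to be moved; origin under its centre.
Mind the look-alikes: they are no part of the job. Several things have the shape of the rest; the one meant has the colours described above.

How it is judged:
On the way, in this order (a step that is already met when the one before it is completed fails the run):
1. the cap socket is fully down over the cap (horizontal distance between wrench_socket and cap_top below 0.004 m and z of wrench_socket in the frame of cap_top below -0.0145 m), for 0.2 s.
2. the wrench clicks on the cap: head and handle give at the breakaway joint (angle between the x axis of wrench_socket and the x axis of wrench_grip, either way round above 0.02 rad and horizontal distance between wrench_socket and cap_top below 0.005 m and z of wrench_socket in the frame of cap_top below -0.011 m), for 0.05 s.
At the end, for the whole second after the job is handed in: The cap stays screwed in (its rib has moved over 5 mm); the wrench lies still in its rest, released: wrench_grip within 30 mm along and 10 mm across of the rest's middle, 58 to 74 mm above the bench, the socket at the rest's +x end (distance of cap_rib from where it was at the start of the episode above 0.005 m and x of wrench_grip in the frame of rest between -0.03 and 0.03 m and y of wrench_grip in the frame of rest between -0.01 and 0.01 m and z of wrench_grip in the frame of rest between 0.058 and 0.074 m and x of wrench_socket in the frame of rest above 0.1 m and linear speed of wrench below 0.02 m/s); the robot touches nothing.
It fails at once if the wrench is pulled on past its click (angle between the x axis of wrench_socket and the x axis of wrench_grip, either way round above 0.1 rad).
It fails at once if a bystander is disturbed (distance of any of mug, tape_center, cutter, tray from where it was at the start of the episode above 0.03 m).
It also fails if it takes over 64 s, if anything falls off the work surface, if the arm or the gripper's body presses on something with over 40 N, if the wrist force passes 120 N, or if a joint passes its speed limit or range.

## Working session

There is one attempt and no reset: what is moved stays moved. The work goes in short steps, Python scripts to look and compute and a tool call to move; the robot and the scene stay as the last step left them, time stands still between calls to the robot, and variables do not carry over. Pictures are saved under pics/ and viewed, and the job is handed in when it is done.

Besides the shell and the picture viewer there is one more tool, called after "Request:" as name(argument=value, ...), one argument or row to a line, values as JSON. carry_out: Moves the arm, as the interface text tells. Its arguments: {"type":"object","properties":{"targets":{"type":"array"},"jaw":{"type":"number"},"newtons":{"type":"number"}},"required":["targets"]}

```bash
ls; mkdir -p pics
cat > h.py <<'E'
import numpy as np, cv2
from plant import monitor, viewer, env
def cam(name, save=None):
    c=viewer.read_camera(name)
    if save: cv2.imwrite('pics/'+save,c['pixels'][:,:,::-1])
    return c
E
python3 - <<'E'
from h import *
np.set_printoptions(precision=4,suppress=True)
print(monitor.sense(), env.tip_extent)
for n in ['scene','top','wrist']:
    c=cam(n,n+'0.png'); print(n,{k:c[k] for k in c if k!='pixels'})
E
```

```text
pics
{'t': 0.0, 'joints': array([ 1.1623,  0.309 ,  1.6352, -0.    ,  1.1997, -0.0697]), 'qvel': array([-0.0008, -0.0002,  0.0007,  0.0003, -0.001 , -0.0013]), 'effort': array([  0.0021, -41.5258, -27.6671,   0.0002,   0.0105,   0.    ]), 'tool_pos': array([0.2074, 0.5887, 0.252 ]), 'tool_rot': array([[ 0.3323,  0.9432, -0.0009],
       [ 0.9432, -0.3323, -0.0021],
       [-0.0023, -0.0002, -1.    ]]), 'ft_force': array([-0.0639, -0.2799,  0.9516]), 'moment': array([0.0228, 0.034 , 0.0473]), 'opening': 0.9982192757304046} 0.022
scene {'fx': 477.4190858129078, 'fy': 477.4190858129078, 'cx': 324.8710620106758, 'cy': 230.29188160946478, 'T': array([[ 0.8468, -0.3497,  0.4009,  0.9288],
       [ 0.5318,  0.5382, -0.6538, -0.3871],
       [ 0.0129,  0.7668,  0.6417,  0.7284],
       [ 0.    ,  0.    ,  0.    ,  1.    ]])}
top {'fx': 568.0565013578235, 'fy': 568.0565013578235, 'cx': 318.48864824230935, 'cy': 241.60289649682636, 'T': array([[ 0.0267,  0.9875, -0.1556,  0.3227],
       [-0.9992,  0.0312,  0.0267,  0.2273],
       [ 0.0312,  0.1547,  0.9875,  1.5066],
       [ 0.    ,  0.    ,  0.    ,  1.    ]])}
wrist {'fx': 362.3019416565561, 'fy': 362.3019416565561, 'cx': 321.2861811716445, 'cy': 234.75870386731245, 'T': array([[ 0.3323, -0.8995, -0.2836,  0.1353],
       [ 0.9432,  0.3163,  0.1021,  0.6147],
       [-0.0021, -0.3014,  0.9535,  0.3716],
       [ 0.    ,  0.    ,  0.    ,  1.    ]])}
```

View pics/scene0.png

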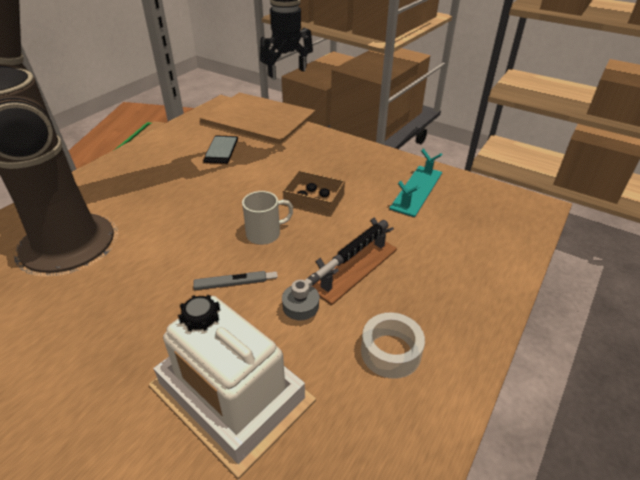

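View pics/top0.png

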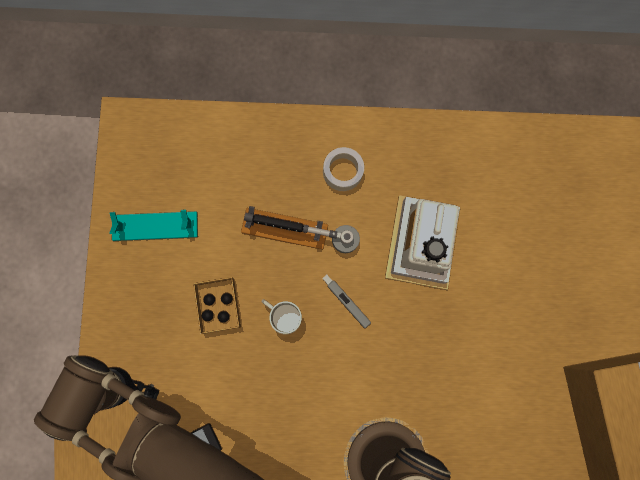

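View pics/wrist0.png

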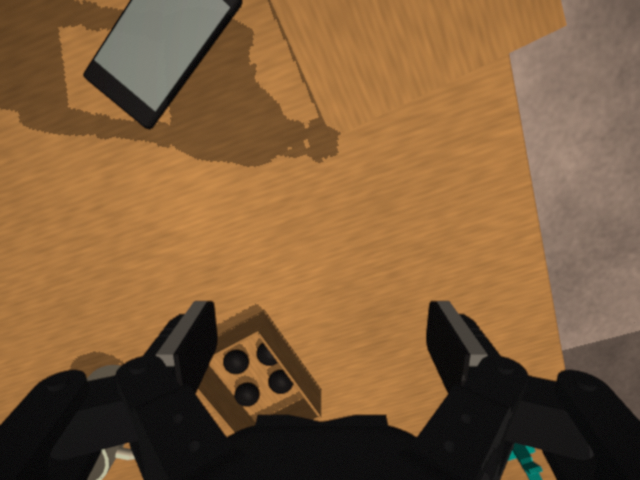

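The scene picture shows the wrench in the brown rest with dark saddles at top view (285,228). The teal stand at (153,226) has the same shape but is empty and the wrong colour. The canister cap is at (435,249). The bystanders are the tape (343,170), mug (286,318), cutter (346,301) and tray (218,307). The choice is the wrench in the wooden rest, which I'll check in a close crop.

Run:
```python
from h import *
t=cv2.imread('pics/top0.png'); s=cv2.imread('pics/scene0.png')
def cr(im,x,y,w,h,k,n): cv2.imwrite('pics/'+n,cv2.resize(im[y:y+h,x:x+w],None,fx=k,fy=k,interpolation=cv2.INTER_CUBIC))
cr(t,235,190,135,80,6-.1,'c1.png')
cr(t,380,185,90,110,5,'c2.png')
cr(s,270,210,130,120,5,'c3.png')
cr(s,140,280,180,180,3.3,'c4.png')
```

```text
(no output)
```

View pics/c1.png

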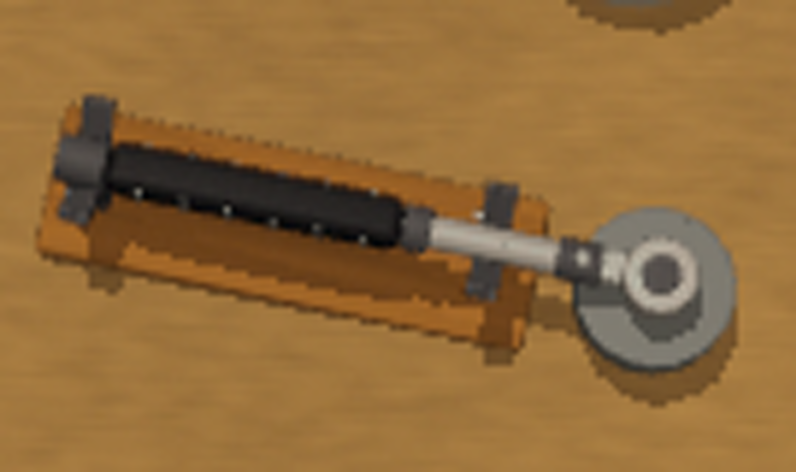

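View pics/c2.png

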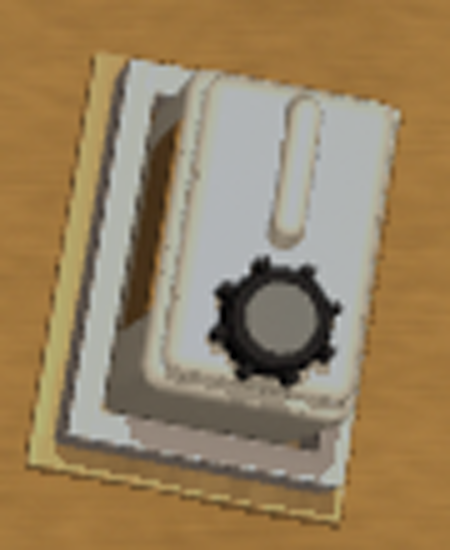

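View pics/c3.png

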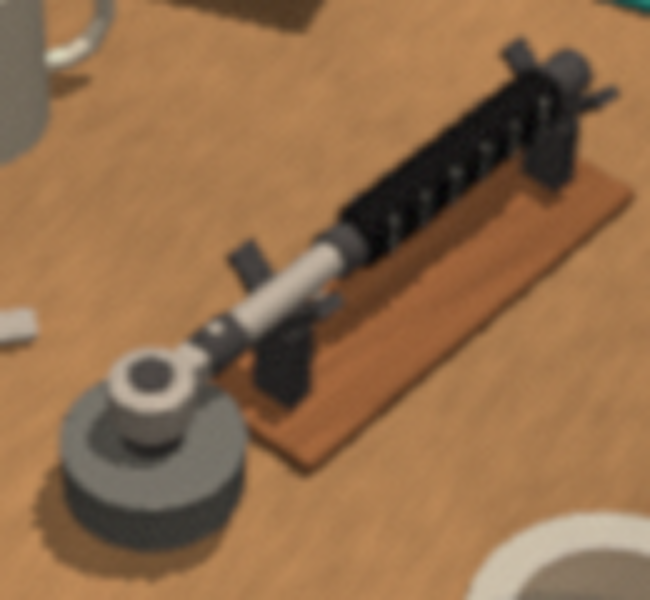

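View pics/c4.png

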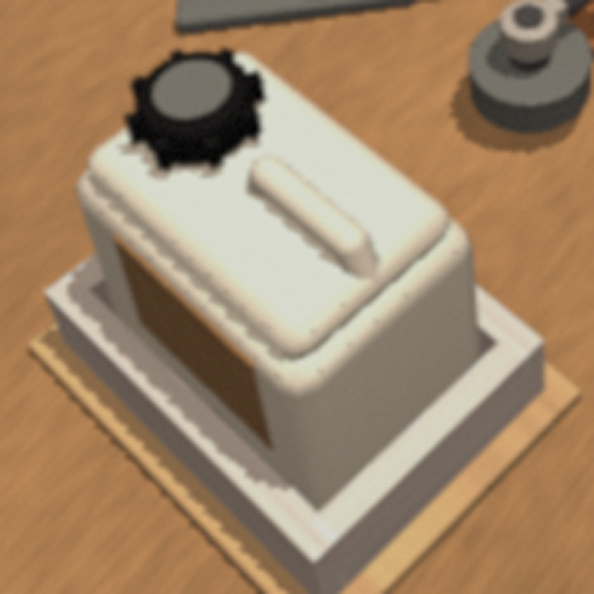

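```bash
cat >> h.py <<'E'
np.set_printoptions(precision=4,suppress=True)
def ray(c,px):
    d=np.array([(px[0]-c['cx'])/c['fx'],-(px[1]-c['cy'])/c['fy'],-1.])
    return c['T'][:3,3],c['T'][:3,:3]@d
def atz(c,px,z):
    o,d=ray(c,px); return o+d*(z-o[2])/d[2]
def proj(c,P):
    p=np.linalg.inv(c['T'])@np.append(P,1); return np.array([c['cx']+c['fx']*p[0]/-p[2],c['cy']-c['fy']*p[1]/-p[2]])
def tri(prs):
    A=np.zeros((3,3));b=np.zeros(3)
    for c,px in prs:
        o,d=ray(c,px);d/=np.linalg.norm(d);M=np.eye(3)-np.outer(d,d);A+=M;b+=M@o
    return np.linalg.solve(A,b)
E
python3 - <<'E'
from h import *
c=cam('top');s=cam('scene')
T=lambda x,y:(235+x/5.9,190+y/5.9)
S=lambda x,y:(270+x/5,210+y/5)
print('knob',atz(c,T(80,160),.066),'hb',atz(c,T(108,167),.066),'hf',atz(c,T(405,220),.066))
print('ring',tri([(c,T(661,275)),(s,S(152,380))]), atz(c,T(661,275),.078),'cup',atz(c,T(655,289),.042),atz(s,S(154,442),.042))
print('scene: hb',atz(s,S(545,95),.066),'hf',atz(s,S(362,235),.066))
T2=lambda x,y:(380+x/5,185+y/5)
S2=lambda x,y:(140+x/3.3,280+y/3.3)
print('cap',atz(c,T2(281,318),.186),atz(s,S2(193,88),.186),tri([(c,T2(281,318)),(s,S2(193,88))]))
for p in [(262,262),(309,270),(336,308),(331,349),(290,379),(244,374),(217,334),(222,291)]:
    q=atz(c,T2(*p),.1735)
    d=q-atz(c,T2(281,318),.186); print(np.degrees(np.arctan2(d[1],d[0])),np.hypot(d[0],d[1]))
print([ (n,atz(c,p,0)) for n,p in [('mug',(286,318)),('tape',(343,170)),('cut',(346,301)),('tray',(218,307))]])
# rest plate corners top z=.01
for p in [(70,100),(550,195),(517,350),(40,250)]: print('rest',atz(c,T(*p),.01))
E
```

```text
knob [0.6077 0.3702 0.066 ] hb [0.605  0.3579 0.066 ] hf [0.5857 0.2276 0.066 ]
ring [0.5655 0.117  0.0721] [0.5629 0.1161 0.078 ] cup [0.5626 0.1159 0.042 ] [0.5694 0.1153 0.042 ]
scene: hb [0.6114 0.3556 0.066 ] hf [0.5897 0.2357 0.066 ]
cap [ 0.5228 -0.0873  0.186 ] [ 0.5268 -0.0855  0.186 ] [ 0.5243 -0.0861  0.1845]
11.857911360385847 0.029346297567100495
-33.016775067039056 0.030477736963610086
-75.62636879670696 0.030425597143657404
-114.58001029064722 0.029581025053788748
-165.3831362551473 0.028236397072797806
149.80413589910256 0.029616582730230222
103.70784855942257 0.028594415117914038
60.98170741819213 0.028970240923413895
[('mug', array([0.3543, 0.2665, 0.    ])), ('tape', array([0.7609, 0.1246, 0.    ])), ('cut', array([0.4033, 0.1095, 0.    ])), ('tray', array([0.3781, 0.4456, 0.    ]))]
rest [0.6464 0.3815 0.01  ]
rest [0.6096 0.1621 0.01  ]
rest [0.538  0.1753 0.01  ]
rest [0.5769 0.3918 0.01  ]
```

Request:
carry_out(
  targets=[
    [[0,0,0,0.14],[0,0,0,0.14],[0,0,0,0.14],[0,0,0,0.14],[0,0,0,0.14],[0,0,0,0.14],[0,0,0,0.14],[0,0,0,0.14],[0,0,0,0.14],[0,0,0,0.14]],
  ],
  jaw=1,
  newtons=100,
)

```text
t: 1.25
tool_pos: [0.2077, 0.5893, 0.2531]
tool_rot: [[0.985, -0.173, -0.0], [-0.173, -0.985, -0.0], [-0.0, 0.0, -1.0]]
ft_force: [0.9, 0.1, 0.6]
opening: 0.999
```

Request:
carry_out(
  targets=[
    [[36,22,0,0],[36,22,0,0],[36,22,0,0],[36,22,0,0],[36,22,0,0],[36,22,0,0],[36,22,0,0],[36,22,0,0],[36,22,0,0],[36,22,0,0],[36,22,0,0],[36,22,0,0],[0,0,0,0],[0,0,0,0]],
  ],
)

```text
t: 2.65
tool_pos: [0.5899, 0.2561, 0.2528]
tool_rot: [[0.986, -0.169, -0.001], [-0.169, -0.986, 0.0], [-0.001, -0.0, -1.0]]
ft_force: [-0.3, -0.6, 0.3]
opening: 1.001
```

Run:
```python
from h import *
c=cam('wrist','w1.png');m=monitor.sense();print(m)
print(c['T'])
# predict
u=np.array([np.cos(np.radians(-100)),np.sin(np.radians(-100))]);g=np.array([.591,.2735])
for a in (-.09,-.086,0,.02): print(a,proj(c,np.append(g+a*u,.079)))
```

```text
{'t': 2.7, 'joints': array([0.3432, 0.3427, 1.5891, 0.0007, 1.2111, 0.5117]), 'qvel': array([ 0.0253, -0.01  ,  0.0127, -0.0014, -0.0001, -0.0024]), 'effort': array([ -0.9146, -43.0322, -28.183 ,  -0.0652,  -0.0353,  -0.0011]), 'tool_pos': array([0.5891, 0.2569, 0.2528]), 'tool_rot': array([[ 0.9858, -0.1679, -0.0014],
       [-0.1679, -0.9858,  0.0002],
       [-0.0014,  0.    , -1.    ]]), 'ft_force': array([ 0.8133, -0.8262,  0.2036]), 'moment': array([ 0.0515,  0.0375, -0.0199]), 'opening': 1.0035370458900694}
[[ 0.9855  0.1609  0.0536  0.604 ]
 [-0.1695  0.9395  0.2978  0.3323]
 [-0.0024 -0.3026  0.9531  0.3722]
 [ 0.      0.      0.      1.    ]]
-0.09 [318.9576  77.8138]
-0.086 [318.9457  83.5972]
0 [318.7129 196.565 ]
0.02 [318.6645 220.0626]
```

View pics/w1.png

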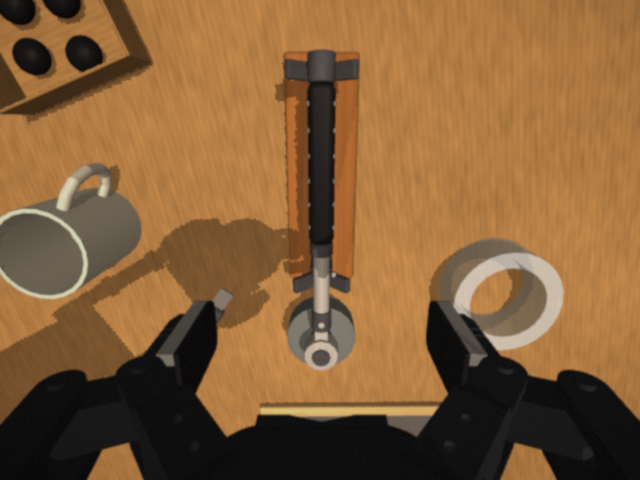

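Request:
carry_out(
  targets=[
    [[2,1,30,0.005],[0,0,40,0],[0,0,40,0],[0,0,35,0],[0,0,25,0],[0,0,14,0],[0,0,0,0],[0,0,0,0]],
  ],
)

```text
t: 3.5
tool_pos: [0.5917, 0.2566, 0.0703]
tool_rot: [[0.985, -0.171, 0.001], [-0.171, -0.985, 0.001], [0.001, -0.001, -1.0]]
ft_force: [-0.7, 0.0, 0.4]
opening: 0.998
```

Run:
```python
from h import *
c=cam('wrist','w2.png');m=monitor.sense();print(m['tool_pos'],m['tool_rot'],m['ft_force'])
```

```text
[0.5924 0.2566 0.0711] [[ 0.9852 -0.1714  0.003 ]
 [-0.1714 -0.9852  0.0011]
 [ 0.0027 -0.0016 -1.    ]] [-0.0369 -0.0974  0.1863]
```

View pics/w2.png

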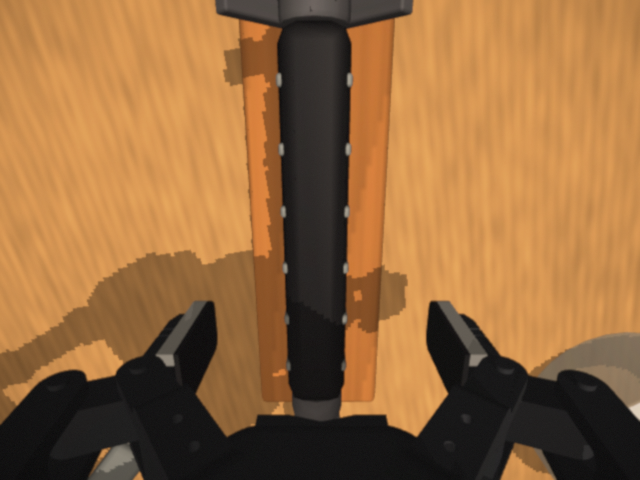

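Request:
carry_out(
  targets=[
    [[-2,0,2,0],[0,0,0,0]],
  ],
)

```text
t: 3.75
tool_pos: [0.59, 0.2564, 0.0687]
tool_rot: [[0.985, -0.172, 0.002], [-0.172, -0.985, 0.001], [0.002, -0.001, -1.0]]
ft_force: [0.1, 0.8, 0.8]
opening: 0.997
```

Request:
carry_out(
  targets=[
    [[0,0,0,0],[0,0,0,0],[0,0,0,0],[0,0,0,0],[0,0,0,0],[0,0,0,0],[0,0,0,0],[0,0,0,0]],
  ],
  jaw=0,
  newtons=100,
)

```text
t: 4.55
tool_pos: [0.5894, 0.256, 0.0675]
tool_rot: [[0.985, -0.172, 0.0], [-0.172, -0.985, -0.0], [0.0, 0.0, -1.0]]
ft_force: [-0.3, -0.5, 3.2]
opening: 0.244
```

Run:
```python
from h import *
c=cam('wrist','w3.png');m=monitor.sense();print(m)
```

```text
{'t': 4.6, 'joints': array([ 0.342 ,  0.5587,  1.6939, -0.0001,  0.8889,  0.515 ]), 'qvel': array([-0.0001, -0.0023,  0.0007, -0.0001, -0.0016,  0.0007]), 'effort': array([  0.0529, -44.8585, -21.9578,   0.0793,  -0.3294,   0.0394]), 'tool_pos': array([0.5894, 0.256 , 0.0675]), 'tool_rot': array([[ 0.9851, -0.172 ,  0.0001],
       [-0.172 , -0.9851, -0.0001],
       [ 0.0001,  0.    , -1.    ]]), 'ft_force': array([-0.1417, -0.3591,  3.3561]), 'moment': array([-0.105 ,  0.1249,  0.0102]), 'opening': 0.24281912372425818}
```

View pics/w3.png

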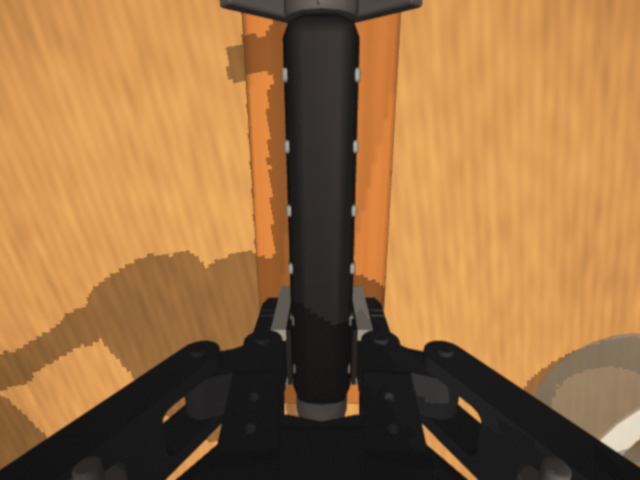

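Request:
carry_out(
  targets=[
    [[0,0,-10,0],[0,0,-15,0],[0,0,-20,0],[0,0,-25,0],[0,0,-25,0],[0,0,-25,0],[0,0,-25,0],[0,0,-25,0],[0,0,-20,0],[0,0,-10,0],[0,0,0,0],[0,0,0,0]],
  ],
)

```text
t: 5.8
tool_pos: [0.5887, 0.2558, 0.2664]
tool_rot: [[0.985, -0.172, -0.001], [-0.172, -0.985, -0.0], [-0.001, 0.001, -1.0]]
ft_force: [-0.1, 0.3, -4.2]
opening: 0.246
```

Run:
```python
from h import *
c=cam('wrist','w4.png');s=cam('scene','s4.png');t=cam('top','t4.png');m=monitor.sense();print(m)
def cr(im,x,y,w,h,k,n): cv2.imwrite('pics/'+n,cv2.resize(im[y:y+h,x:x+w,::-1],None,fx=k,fy=k,interpolation=cv2.INTER_CUBIC))
cr(s['pixels'],170,280,60,60,10,'s4cap.png'); cr(t['pixels'],410,225,50,50,12,'t4cap.png')
cr(s['pixels'],240,130,200,180,4,'s4w.png')
```

```text
{'t': 5.95, 'joints': array([0.342 , 0.3311, 1.5787, 0.    , 1.2354, 0.515 ]), 'qvel': array([-0.    ,  0.0011, -0.0035, -0.0013,  0.0002, -0.0003]), 'effort': array([ -0.0004, -45.8641, -30.2475,  -0.0894,   0.0613,   0.0069]), 'tool_pos': array([0.5883, 0.2556, 0.2652]), 'tool_rot': array([[ 0.9851, -0.1722, -0.0034],
       [-0.1722, -0.9851, -0.0012],
       [-0.0032,  0.0018, -1.    ]]), 'ft_force': array([ 0.7175, -0.7258, -4.1471]), 'moment': array([0.0678, 0.0403, 0.0004]), 'opening': 0.24589365437510943}
```

View pics/s4cap.png

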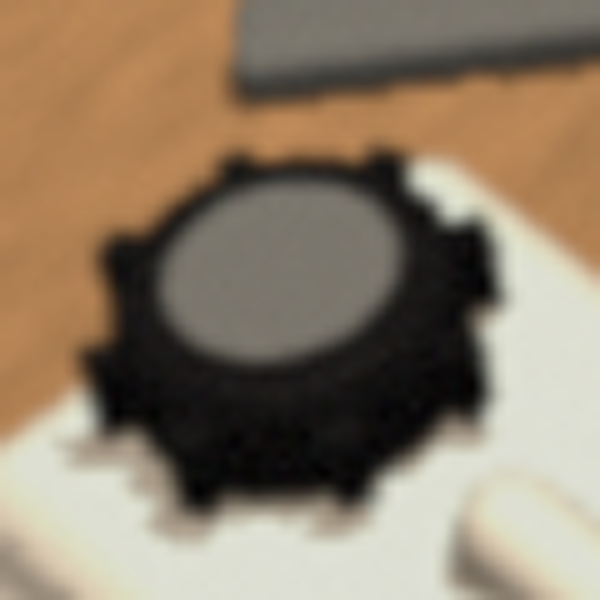

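View pics/t4cap.png

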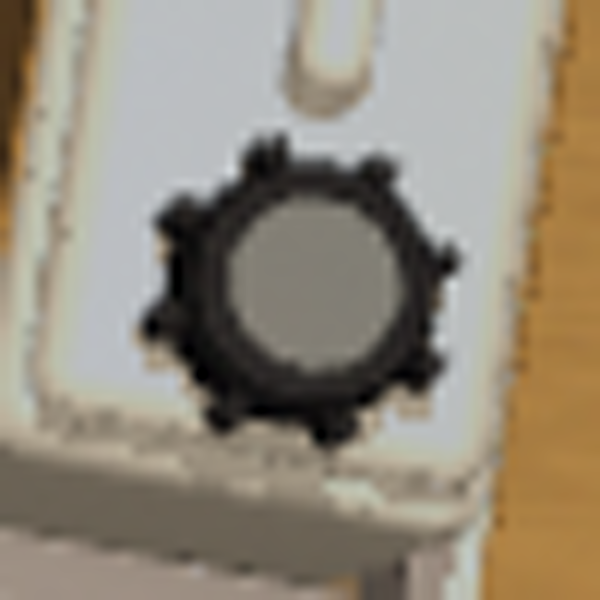

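View pics/s4w.png

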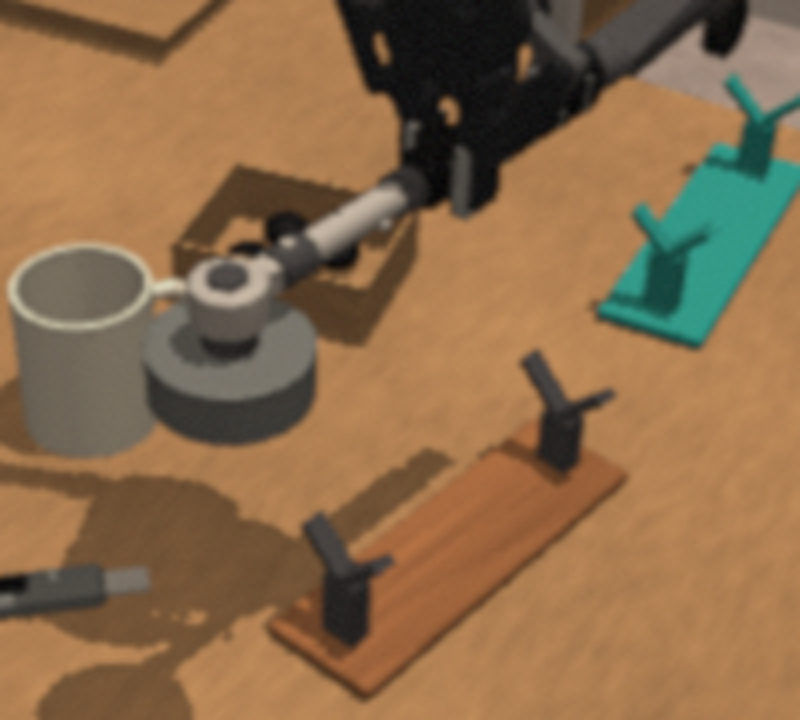

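View pics/t4.png

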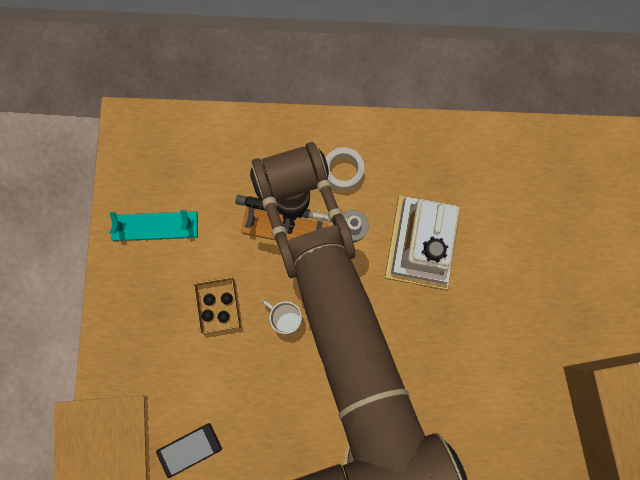

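Run:
```python
from h import *
s=cam('scene');t=cam('top')
P=[(237,162),(390,160),(482,245),(475,415),(352,495),(198,495),(95,380),(110,255)]
Q=[atz(s,(170+(x+.5)/10-.5,280+(y+.5)/10-.5),.1735)[:2] for x,y in P]
Pt=[(262,155),(380,170),(447,258),(430,368),(335,430),(222,418),(158,320),(178,220)]
Qt=[atz(t,(410+(x+.5)/12-.5,225+(y+.5)/12-.5),.1735)[:2] for x,y in Pt]
for q in (Q,Qt):
    for i in range(4):
        d=q[i]-q[i+4]; print(np.degrees(np.arctan2(d[1],d[0]))%45,np.linalg.norm(d))
    print(np.mean(q,0))
print(atz(t,(435.8,248.1),.186),atz(s,(197.6,306.6),.186),tri([(t,(435.8,248.1)),(s,(197.6,306.6))]))
```

```text
12.292201785396657 0.07085724387170012
18.666638507563846 0.06688875728576273
14.212358740128181 0.058998536590278046
5.61379847509272 0.06764713483490564
[ 0.525  -0.0857]
14.64820933338052 0.05668524616488521
12.905734719127636 0.060026613785950485
13.841619593772691 0.05967007924033659
15.736856675367306 0.057661124028347076
[ 0.5239 -0.0866]
[ 0.5239 -0.0863  0.186 ] [ 0.5256 -0.0861  0.186 ] [ 0.5245 -0.0861  0.1851]
```

Request:
carry_out(
  targets=[
    [[0,0,0,-0.11],[0,0,0,-0.11],[0,0,0,-0.11],[0,0,0,-0.1],[0,0,0,0]],
  ],
)

```text
t: 6.55
tool_pos: [0.589, 0.2559, 0.2664]
tool_rot: [[0.967, 0.254, -0.001], [0.254, -0.967, -0.0], [-0.001, 0.0, -1.0]]
ft_force: [-0.0, -0.2, -3.7]
opening: 0.243
```

Request:
carry_out(
  targets=[
    [[-8,9,0,0],[-14,16,0,0],[-18,21,0,0],[-18,21,0,0],[-18,21,0,0],[-18,21,0,0],[-18,21,0,0],[-17,19,0,0],[-13,14,0,0],[-7,8,0,0],[0,0,0,0],[0,0,0,0]],
  ],
)

```text
t: 7.75
tool_pos: [0.489, 0.0529, 0.2675]
tool_rot: [[0.967, 0.253, 0.001], [0.253, -0.967, 0.001], [0.001, -0.0, -1.0]]
ft_force: [-0.2, 0.8, -3.1]
opening: 0.241
```

Run:
```python
from h import *
s=cam('scene','s5.png');t=cam('top','t5.png');m=monitor.sense();print(m)
def cr(im,x,y,w,h,k,n): cv2.imwrite('pics/'+n,cv2.resize(im[y:y+h,x:x+w,::-1],None,fx=k,fy=k,interpolation=cv2.INTER_CUBIC))
cr(s['pixels'],140,240,100,100,7,'s5c.png'); cr(t['pixels'],390,200,100,90,7,'t5c.png')
```

```text
{'t': 7.85, 'joints': array([ 0.0199,  0.0343,  1.9249,  0.0005,  1.1817, -0.2376]), 'qvel': array([ 0.0046,  0.0063, -0.0016, -0.0037,  0.0025, -0.0027]), 'effort': array([ -0.2257, -31.1285, -29.2463,  -0.1107,  -0.0157,   0.0108]), 'tool_pos': array([0.4892, 0.0534, 0.2674]), 'tool_rot': array([[ 0.9671,  0.2545,  0.0006],
       [ 0.2545, -0.9671,  0.0005],
       [ 0.0007, -0.0003, -1.    ]]), 'ft_force': array([ 0.7627, -0.1854, -4.5251]), 'moment': array([0.1098, 0.0443, 0.0141]), 'opening': 0.24370578155026895}
```

View pics/s5c.png

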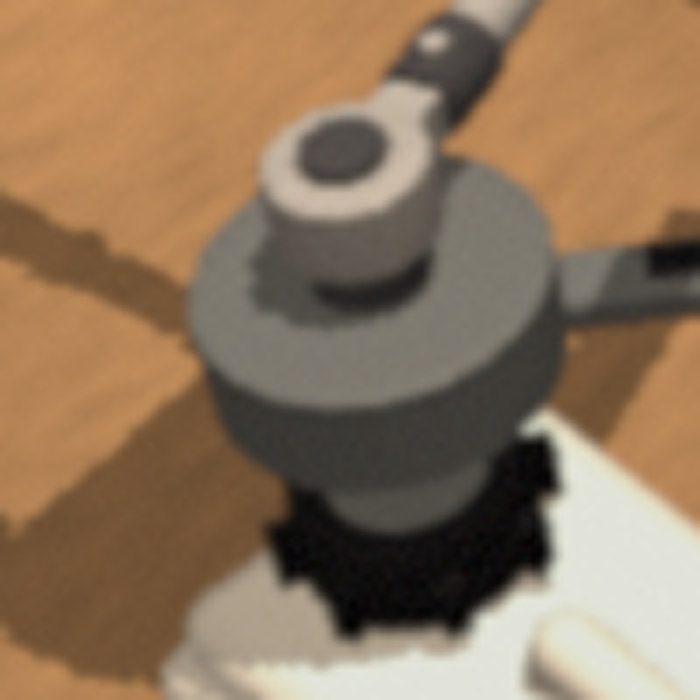

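View pics/t5c.png

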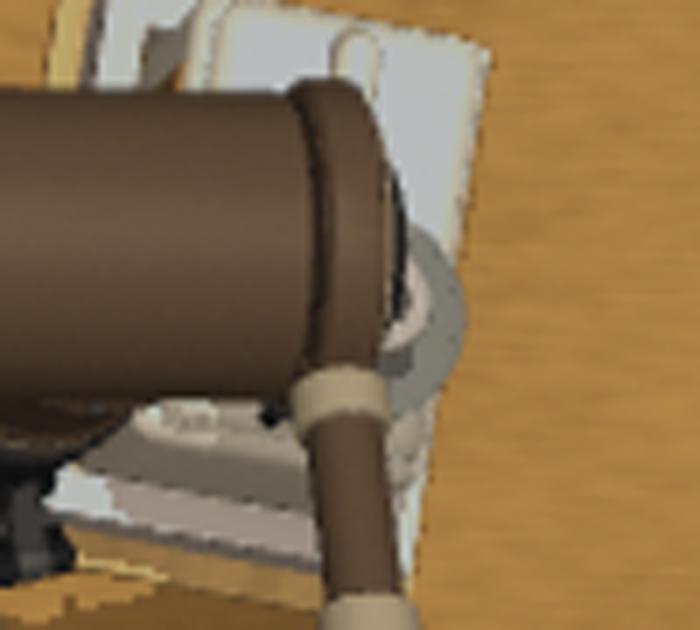

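```bash
cat > fit.py <<'E'
from h import *
from scipy.optimize import least_squares
def rad_res(c,pts,off,k,z,xy,R):
    out=[]
    for x,y in pts:
        p=atz(c,(off[0]+(x+.5)/k-.5,off[1]+(y+.5)/k-.5),z)
        out.append(np.hypot(p[0]-xy[0],p[1]-xy[1])-R)
    return out
def fitc(groups,p0,fixz=None,zt=None):
    # groups: (cam,pts,off,k,level) level 0 top 1 mouth
    def f(p):
        zz=(p[2],p[3]); r=[]
        for c,pts,off,k,l in groups: r+=rad_res(c,pts,off,k,zz[l],p[:2],.036)
        return r
    def g(q): 
        return f(np.append(q,fixz))
    if fixz is None: s=least_squares(f,p0)
    else: s=least_squares(g,p0[:2])
    return s.x, np.sqrt(np.mean(s.fun**2))
E
python3 - <<'E'
from fit import *
s=cam('scene');t=cam('top')
st=[(190,300),(205,345),(240,380),(300,402),(370,407),(440,390),(500,355),(540,305),(553,255),(540,215),(500,175),(460,158)]
sm=[(215,390),(240,440),(290,475),(340,488),(400,488),(480,465),(530,430),(562,375)]
tt=[(412,228),(440,250),(458,285),(466,315),(462,345),(450,372),(425,402),(400,420)]
S=lambda p,l:(s,p,(140,240),7,l); T=lambda p,l:(t,p,(390,200),7,l)
p0=[.524,-.086,.245,.218]
print(fitc([S(st,0),T(tt,0)],p0))
print(fitc([S(st,0),S(sm[2:6],1)],p0))
for zt in (.238,.242,.246):
  for G,n in (([S(st,0)],'scene'),([T(tt,0)],'top')): print(zt,n,fitc(G,p0,(zt,.218)))
for zm in (.216,.22): print(zm,fitc([S(sm[2:6],1)],p0,(.24,zm)))
m=monitor.sense();print(m['tool_pos'],m['tool_pos'][:2]+.1434*m['tool_rot'][:2,1])
E
```

```text
(array([ 0.5243, -0.0827,  0.2409,  0.218 ]), np.float64(0.0008296937255900381))
(array([ 0.5192, -0.0776,  0.2334,  0.2086]), np.float64(0.0005370188910473376))
0.238 scene (array([ 0.5227, -0.0805]), np.float64(0.0005177698918295131))
0.238 top (array([ 0.5239, -0.0841]), np.float64(0.0004134565080751676))
0.242 scene (array([ 0.5257, -0.0829]), np.float64(0.0006706771319591207))
0.242 top (array([ 0.5232, -0.083 ]), np.float64(0.00041773821100503833))
0.246 scene (array([ 0.5288, -0.0854]), np.float64(0.0008688163061337371))
0.246 top (array([ 0.5226, -0.0819]), np.float64(0.0004238152462175825))
0.216 (array([ 0.5261, -0.0805]), np.float64(5.824759438252117e-05))
0.22 (array([ 0.529 , -0.0826]), np.float64(3.9332157865329264e-05))
[0.4891 0.0534 0.2673] [ 0.5256 -0.0852]
```

Request:
carry_out(
  targets=[
    [[-0.6,2.4,6,0],[0,0,9,0],[0,0,9,0],[0,0,0,0],[0,0,0,0]],
  ],
)

```text
t: 8.45
tool_pos: [0.4883, 0.0503, 0.2424]
tool_rot: [[0.967, 0.254, -0.002], [0.254, -0.967, -0.0], [-0.002, -0.0, -1.0]]
ft_force: [0.4, -0.5, -4.6]
opening: 0.242
```

Run:
```python
from h import *
s=cam('scene','s6.png');t=cam('top','t6.png');m=monitor.sense();print(m['t'],m['tool_pos'],m['ft_force'])
def cr(im,x,y,w,h,k,n): cv2.imwrite('pics/'+n,cv2.resize(im[y:y+h,x:x+w,::-1],None,fx=k,fy=k,interpolation=cv2.INTER_CUBIC))
cr(s['pixels'],150,250,90,90,8,'s6c.png'); cr(t['pixels'],400,210,80,70,8,'t6c.png')
```

```text
8.55 [0.489  0.0503 0.2434] [-0.3563  0.7776 -3.477 ]
```

View pics/s6c.png

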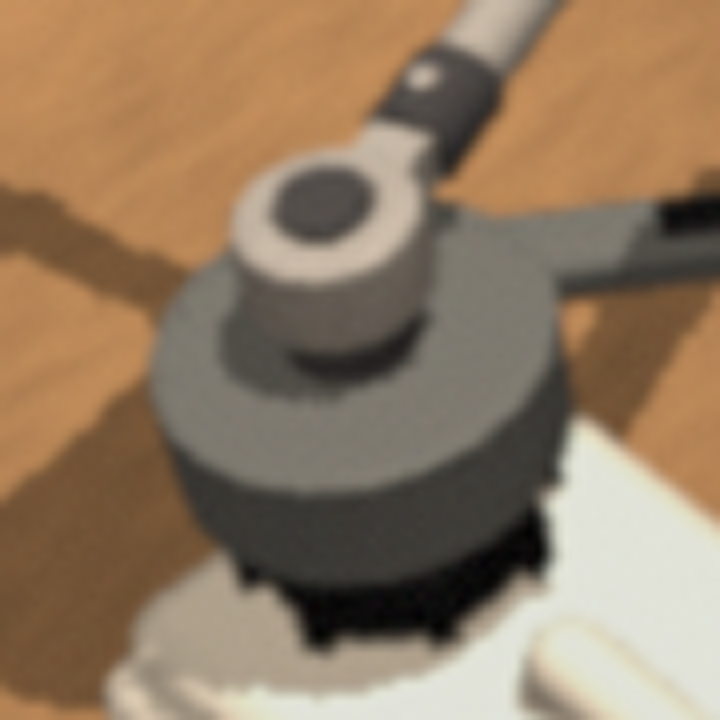

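View pics/t6c.png

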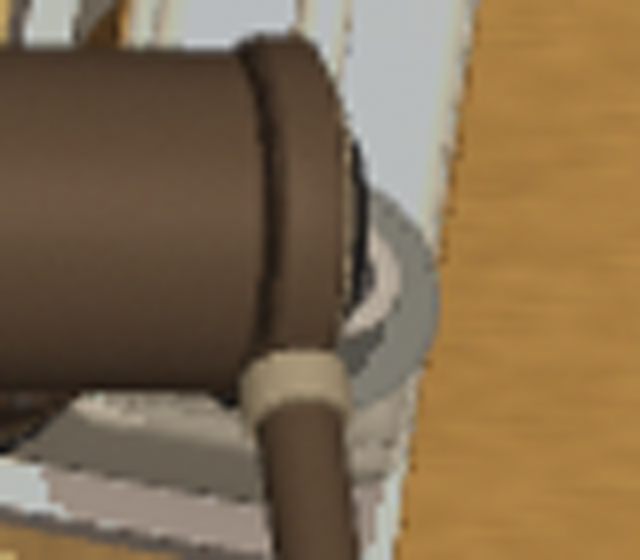

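Run:
```python
from fit import *
s=cam('scene');t=cam('top')
st=[(155,385),(170,430),(215,470),(280,490),(330,493),(400,480),(470,450),(520,405),(550,350),(557,300),(540,265)]
sm=[(215,525),(260,560),(310,578),(370,585),(430,578),(490,552),(540,515)]
tt=[(378,193),(405,213),(425,245),(438,285),(433,325),(415,362),(385,395),(360,408)]
S=lambda p,l:(s,p,(150,250),8,l); T=lambda p,l:(t,p,(400,210),8,l)
p0=[.524,-.086,.218,.194]
print(fitc([S(st,0),T(tt,0)],p0))
print(fitc([S(st,0),T(tt,0),S(sm,1)],p0))
for zt in (.216,.218,.22):
  for G,n in (([S(st,0)],'scene'),([T(tt,0)],'top')): print(zt,n,fitc(G,p0,(zt,.194)))
for zm in (.192,.194,): print(zm,fitc([S(sm,1)],p0,(.24,zm)))
m=monitor.sense();print(m['tool_pos'],m['tool_pos'][:2]+.1434*m['tool_rot'][:2,1])
```

```text
(array([ 0.5244, -0.0855,  0.2166,  0.194 ]), np.float64(0.0004415133958827202))
(array([ 0.5249, -0.0851,  0.2167,  0.191 ]), np.float64(0.0010358182110170352))
0.216 scene (array([ 0.5241, -0.0851]), np.float64(0.0004212014303841135))
0.216 top (array([ 0.5243, -0.0859]), np.float64(0.0003849479806286448))
0.218 scene (array([ 0.5255, -0.0862]), np.float64(0.0004968105405720679))
0.218 top (array([ 0.524 , -0.0853]), np.float64(0.0003903711131277029))
0.22 scene (array([ 0.527 , -0.0873]), np.float64(0.0005742868993509474))
0.22 top (array([ 0.5237, -0.0848]), np.float64(0.00039620790107640434))
0.192 (array([ 0.5277, -0.0835]), np.float64(0.0003456289290472027))
0.194 (array([ 0.5291, -0.0845]), np.float64(0.0003517316956294632))
[0.4891 0.0502 0.2437] [ 0.5256 -0.0885]
```

Request:
carry_out(
  targets=[
    [[0,0.5,5,0],[0,0,5,0],[0,0,3,0],[0,0,2,0],[0,0,0,0]],
  ],
)

```text
t: 9.15
tool_pos: [0.4885, 0.0498, 0.2277]
tool_rot: [[0.967, 0.254, -0.001], [0.254, -0.967, -0.0], [-0.001, -0.0, -1.0]]
ft_force: [0.1, -0.5, -3.6]
opening: 0.241
```

Request:
carry_out(
  targets=[
    [[0,0,2,0],[0,0,2,0],[0,0,0,0]],
  ],
)

```text
t: 9.45
tool_pos: [0.4887, 0.0497, 0.224]
tool_rot: [[0.967, 0.254, -0.0], [0.254, -0.967, -0.0], [-0.0, -0.0, -1.0]]
ft_force: [-0.4, -0.2, -4.2]
opening: 0.242
```

Request:
carry_out(
  targets=[
    [[0,0,2,0],[0,0,2,0],[0,0,1,0],[0,0,0,0]],
  ],
)

```text
t: 9.85
tool_pos: [0.4887, 0.0497, 0.219]
tool_rot: [[0.967, 0.254, -0.001], [0.254, -0.967, -0.0], [-0.001, -0.0, -1.0]]
ft_force: [-0.3, 0.4, -3.6]
opening: 0.244
```

Request:
carry_out(
  targets=[
    [[0,0,1,0],[0,0,1,0],[0,0,0,0],[0,0,0,0]],
  ],
)

```text
t: 10.25
tool_pos: [0.489, 0.0498, 0.2175]
tool_rot: [[0.967, 0.254, 0.0], [0.254, -0.967, -0.0], [0.0, 0.0, -1.0]]
ft_force: [-0.6, 1.5, -1.8]
opening: 0.243
```

Run:
```python
from h import *
s=cam('scene','s7.png');m=monitor.sense();print(m['t'],m['tool_pos'],m['ft_force'],m['moment'])
def cr(im,x,y,w,h,k,n): cv2.imwrite('pics/'+n,cv2.resize(im[y:y+h,x:x+w,::-1],None,fx=k,fy=k,interpolation=cv2.INTER_CUBIC))
cr(s['pixels'],130,200,150,150,5,'s7c.png')
```

```text
10.3 [0.489  0.0498 0.2175] [-0.4671  0.4775 -2.1527] [ 0.0298  0.0513 -0.0454]
```

View pics/s7c.png

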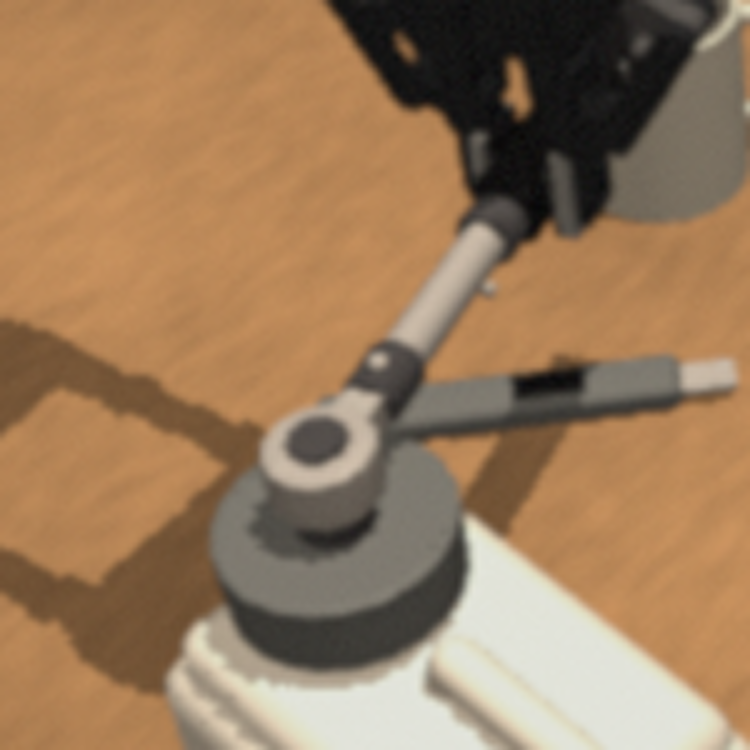

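Request:
carry_out(
  targets=[
    [[0,0,0.5,0],[5.6,0.1,0,0.04],[5.6,0.1,0,0.04],[5.6,0.1,0,0.04],[5.6,0.1,0,0.04],[0,0,0,0]],
  ],
)

```text
t: 10.9
tool_pos: [0.5107, 0.0549, 0.2173]
tool_rot: [[0.995, 0.097, -0.002], [0.097, -0.995, 0.002], [-0.001, -0.002, -1.0]]
ft_force: [-2.6, 4.1, 2.2]
opening: 0.244
```

```bash
cat > st.py <<'E'
from h import *
m=monitor.sense(); R=m['tool_rot'];print(m['t'],m['tool_pos'],'yaw',np.arctan2(R[1,0],R[0,0]),'Ftool',R.T@m['ft_force'],'M',R.T@m['moment'])
E
python3 st.py
```

```text
10.9 [0.5107 0.0549 0.2173] yaw 0.09687344688536621 Ftool [-2.1968 -4.3575 -2.2239] M [ 0.3371 -0.4274 -0.0372]
```

Request:
carry_out(
  targets=[
    [[5.6,-0.3,0,0.04],[5.6,-0.3,0,0.04],[0,0,0,0]],
  ],
)

```text
t: 11.2
tool_pos: [0.5218, 0.0557, 0.217]
tool_rot: [[1.0, 0.018, -0.001], [0.018, -1.0, 0.0], [-0.001, -0.001, -1.0]]
ft_force: [-2.8, 2.8, 0.2]
opening: 0.247
```

```bash
python3 st.py
```

```text
11.2 [0.5218 0.0557 0.217 ] yaw 0.017673542736647212 Ftool [-2.7505 -2.8601 -0.1759] M [ 0.0986 -0.4308 -0.075 ]
```

Request:
carry_out(
  targets=[
    [[5.6,0,0,0.04],[0,0,0,0]],
  ],
)

```text
t: 11.4
tool_pos: [0.5274, 0.0557, 0.2171]
tool_rot: [[1.0, -0.022, -0.001], [-0.022, -1.0, 0.001], [-0.001, -0.001, -1.0]]
ft_force: [-2.6, 2.4, 0.2]
opening: 0.242
```

```bash
python3 st.py
python3 - <<'E'
from h import *
s=cam('scene','s8.png')
def cr(im,x,y,w,h,k,n): cv2.imwrite('pics/'+n,cv2.resize(im[y:y+h,x:x+w,::-1],None,fx=k,fy=k,interpolation=cv2.INTER_CUBIC))
cr(s['pixels'],130,200,150,150,5,'s8c.png')
E
```

```text
11.4 [0.5274 0.0557 0.2171] yaw -0.022191092755054913 Ftool [-2.6892 -2.3907 -0.1577] M [ 0.1048 -0.4506 -0.0584]
```

View pics/s8c.png

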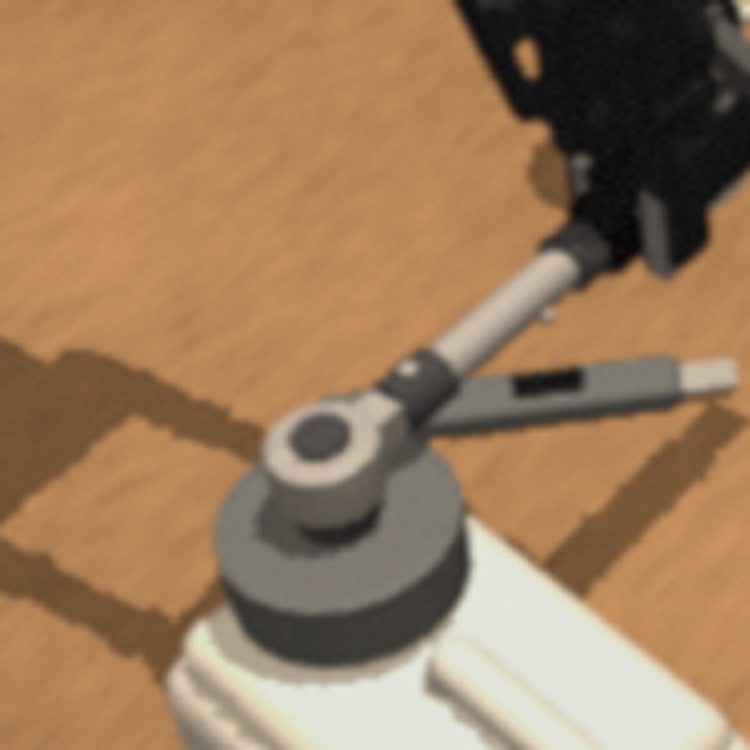

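Request:
carry_out(
  targets=[
    [[5.6,0,0,0.04],[0,0,0,0]],
  ],
)

```text
t: 11.65
tool_pos: [0.5331, 0.0555, 0.217]
tool_rot: [[0.998, -0.062, -0.0], [-0.062, -0.998, 0.001], [-0.0, -0.001, -1.0]]
ft_force: [-3.3, 4.1, 1.6]
opening: 0.245
```

Request:
carry_out(
  targets=[
    [[4.2,0,0,0.03],[0,0,0,0]],
  ],
)

```text
t: 11.85
tool_pos: [0.5373, 0.0551, 0.2169]
tool_rot: [[0.996, -0.093, -0.0], [-0.093, -0.996, 0.001], [-0.0, -0.001, -1.0]]
ft_force: [-3.3, 3.9, 2.1]
opening: 0.241
```

```bash
python3 st.py
```

```text
11.85 [0.5373 0.0551 0.2169] yaw -0.0927292274307642 Ftool [-3.638  -3.5774 -2.1028] M [ 0.0994 -0.5864 -0.1541]
```

Request:
carry_out(
  targets=[
    [[4.2,0,0,0.03],[0,0,0,0]],
  ],
)

```text
t: 12.05
tool_pos: [0.5416, 0.0547, 0.2169]
tool_rot: [[0.992, -0.123, -0.0], [-0.123, -0.992, 0.0], [-0.0, -0.0, -1.0]]
ft_force: [-2.6, 4.1, 2.7]
opening: 0.245
```

Request:
carry_out(
  targets=[
    [[4.2,0,0,0.03],[0,0,0,0]],
  ],
)

```text
t: 12.25
tool_pos: [0.5458, 0.0541, 0.2169]
tool_rot: [[0.988, -0.152, -0.0], [-0.152, -0.988, 0.0], [-0.0, -0.0, -1.0]]
ft_force: [-3.6, 4.3, 2.9]
opening: 0.242
```

```bash
python3 st.py
```

```text
12.25 [0.5458 0.0541 0.2169] yaw -0.15283239438552415 Ftool [-4.1706 -3.7086 -2.9199] M [ 0.0882 -0.6362 -0.106 ]
```

Request:
carry_out(
  targets=[
    [[4.2,-0.2,-0.2,0.03],[0,0,0,0]],
  ],
)

```text
t: 12.45
tool_pos: [0.55, 0.0535, 0.2169]
tool_rot: [[0.983, -0.182, -0.0], [-0.182, -0.983, -0.0], [-0.0, 0.0, -1.0]]
ft_force: [-2.2, 3.1, 2.3]
opening: 0.239
```

Request:
carry_out(
  targets=[
    [[4.2,-0.2,-0.2,0.03],[0,0,0,0]],
  ],
)

```text
t: 12.65
tool_pos: [0.5542, 0.0526, 0.2169]
tool_rot: [[0.977, -0.212, -0.0], [-0.212, -0.977, -0.001], [-0.0, 0.001, -1.0]]
ft_force: [-2.1, 2.1, 0.2]
opening: 0.249
```

```bash
python3 st.py
```

```text
12.65 [0.5542 0.0526 0.2169] yaw -0.21384908348817883 Ftool [-2.4684 -1.6214 -0.1762] M [-0.1156 -0.5807 -0.0968]
```

Request:
carry_out(
  targets=[
    [[4.2,0,0,0.03],[0,0,0,0]],
  ],
)

```text
t: 12.85
tool_pos: [0.5584, 0.0517, 0.217]
tool_rot: [[0.97, -0.242, -0.0], [-0.242, -0.97, -0.001], [-0.0, 0.001, -1.0]]
ft_force: [-2.5, 1.1, 1.0]
opening: 0.243
```

```bash
python3 st.py
```

```text
12.85 [0.5584 0.0517 0.217 ] yaw -0.2443575729181697 Ftool [-2.709  -0.4542 -0.9577] M [-0.2478 -0.6026 -0.0897]
```

Request:
carry_out(
  targets=[
    [[4.2,0,0,0.03],[0,0,0,0]],
  ],
)

```text
t: 13.05
tool_pos: [0.5623, 0.0507, 0.2169]
tool_rot: [[0.963, -0.271, -0.001], [-0.271, -0.963, -0.001], [-0.001, 0.001, -1.0]]
ft_force: [-3.2, 1.0, -0.5]
opening: 0.242
```

```bash
python3 st.py
```

```text
13.05 [0.5623 0.0507 0.2169] yaw -0.273985832510663 Ftool [-3.3744 -0.0648  0.5318] M [-0.3062 -0.603  -0.1883]
```

Request:
carry_out(
  targets=[
    [[4.2,0,0,0.03],[0,0,0,0]],
  ],
)

```text
t: 13.25
tool_pos: [0.5643, 0.0503, 0.2164]
tool_rot: [[0.955, -0.295, -0.006], [-0.295, -0.955, -0.0], [-0.006, 0.002, -1.0]]
ft_force: [-7.1, 2.6, 2.3]
opening: 0.241
```

```bash
python3 st.py
```

```text
13.25 [0.5643 0.0503 0.2164] yaw -0.29969815145432843 Ftool [-7.5311 -0.4052 -2.2689] M [-0.3186 -1.2849 -1.423 ]
```

Request:
carry_out(
  targets=[
    [[4.2,0,0,0.03],[0,0,0,0]],
  ],
)

```text
t: 13.45
tool_pos: [0.5679, 0.0492, 0.2163]
tool_rot: [[0.946, -0.325, -0.007], [-0.325, -0.946, -0.0], [-0.007, 0.002, -1.0]]
ft_force: [-7.9, 2.2, 2.6]
opening: 0.244
```

```bash
python3 st.py
```

```text
13.45 [0.5679 0.0492 0.2163] yaw -0.3309377035157405 Ftool [-8.1558  0.4848 -2.5817] M [-0.411  -1.4038 -1.0287]
```

```bash
python3 - <<'E'
from h import *
s=cam('scene','s9.png')
def cr(im,x,y,w,h,k,n): cv2.imwrite('pics/'+n,cv2.resize(im[y:y+h,x:x+w,::-1],None,fx=k,fy=k,interpolation=cv2.INTER_CUBIC))
cr(s['pixels'],160,220,130,120,6,'s9c.png')
E
python3 st.py
```

```text
13.5 [0.5678 0.0492 0.2163] yaw -0.33034779406424986 Ftool [-8.3083  0.4999 -2.3936] M [-0.4119 -1.4584 -1.1211]
```

View pics/s9c.png

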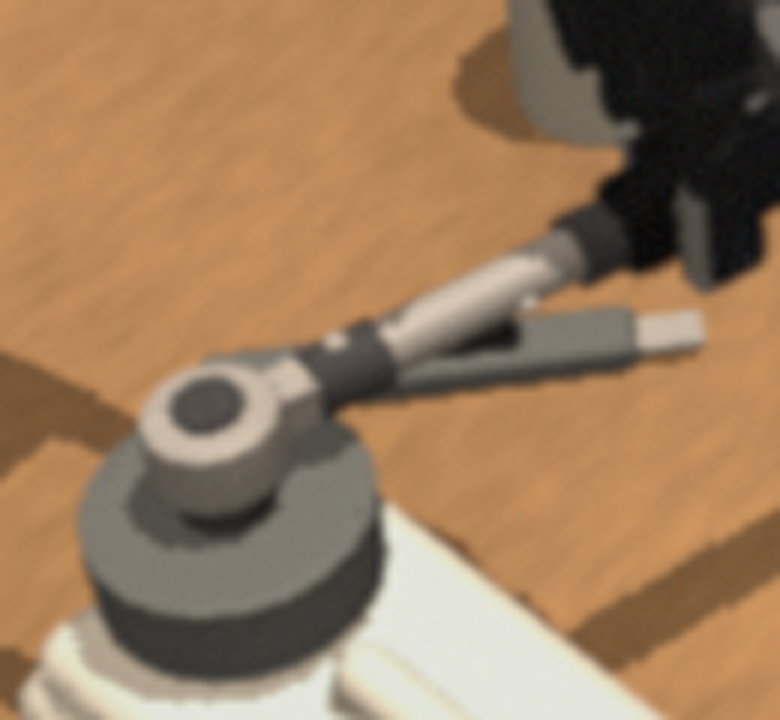

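The torque rose to about 2.5 N m. On the next step it fell to about 2.2 N m, with the handle swinging roughly 0.03 to 0.05 rad, so that was the click. I'm backing off now, staying within the socket play.

Request:
carry_out(
  targets=[
    [[-4.2,0,0,-0.03],[-4.2,0,0,-0.03],[-4.2,0,0,-0.03],[0,0,0,0]],
  ],
)

```text
t: 13.9
tool_pos: [0.5588, 0.0521, 0.2173]
tool_rot: [[0.97, -0.241, 0.002], [-0.241, -0.97, -0.0], [0.002, -0.0, -1.0]]
ft_force: [-0.7, -2.4, -1.9]
opening: 0.244
```

```bash
python3 st.py
```

```text
13.9 [0.5588 0.0521 0.2173] yaw -0.24382779796724638 Ftool [-0.0892  2.4878  1.8959] M [-0.4107 -0.1584  0.0598]
```

Request:
carry_out(
  targets=[
    [[-4.2,0.4,0,-0.03],[-2.8,0.4,0,-0.02],[0,0,0,0]],
  ],
)

```text
t: 14.2
tool_pos: [0.5518, 0.0535, 0.2175]
tool_rot: [[0.982, -0.191, 0.002], [-0.191, -0.982, 0.0], [0.002, -0.001, -1.0]]
ft_force: [0.1, 0.6, -1.9]
opening: 0.246
```

```bash
python3 st.py
```

```text
14.2 [0.5518 0.0535 0.2175] yaw -0.1924923307185065 Ftool [-0.0041 -0.6328  1.9305] M [-0.0812 -0.0209 -0.0764]
```

Request:
carry_out(
  targets=[
    [[0,0,-2,0],[0,0,-4,0],[0,0,-4,0],[0,0,0,0]],
  ],
)

```text
t: 14.6
tool_pos: [0.5519, 0.0533, 0.2279]
tool_rot: [[0.981, -0.192, 0.001], [-0.192, -0.981, 0.0], [0.001, -0.0, -1.0]]
ft_force: [0.6, -0.2, -4.3]
opening: 0.245
```

```bash
python3 st.py
```

```text
14.6 [0.5519 0.0533 0.2279] yaw -0.1932660658927571 Ftool [0.6666 0.1128 4.3462] M [ 0.1208 -0.0138 -0.006 ]
```

Request:
carry_out(
  targets=[
    [[0,0,-8,0],[0,0,-15,0],[0,0,-13,0],[0,0,-4,-0.0205],[0,0,0,0],[0.2,-10,0,0],[0.2,-20,0,0],[0.2,-25,0,0],[0.2,-25,0,0],[0.2,-25,0,0],[0.2,-25,0,0],[0.2,-25,0,0],[0.2,-22,0,0],[0.2,-18,0,0],[0.2,-11,0,0],[0,0,0,0],[0,0,0,0]],
  ],
)

```text
t: 16.3
tool_pos: [0.5884, 0.2554, 0.2667]
tool_rot: [[0.985, -0.171, -0.001], [-0.171, -0.985, -0.001], [-0.001, 0.001, -1.0]]
ft_force: [-0.6, 0.4, -4.0]
opening: 0.24
```

```bash
python3 st.py;  python3 - <<'E'
from h import *
s=cam('scene','s10.png');w=cam('wrist','w10.png')
def cr(im,x,y,w,h,k,n): cv2.imwrite('pics/'+n,cv2.resize(im[y:y+h,x:x+w,::-1],None,fx=k,fy=k,interpolation=cv2.INTER_CUBIC))
cr(s['pixels'],240,130,200,180,4,'s10w.png');cr(s['pixels'],170,280,60,60,8,'s10c.png')
E
```

```text
16.3 [0.5884 0.2554 0.2667] yaw -0.17227100815302387 Ftool [-0.6153 -0.2959  3.9605] M [ 0.1415 -0.0066 -0.0313]
```

View pics/s10w.png

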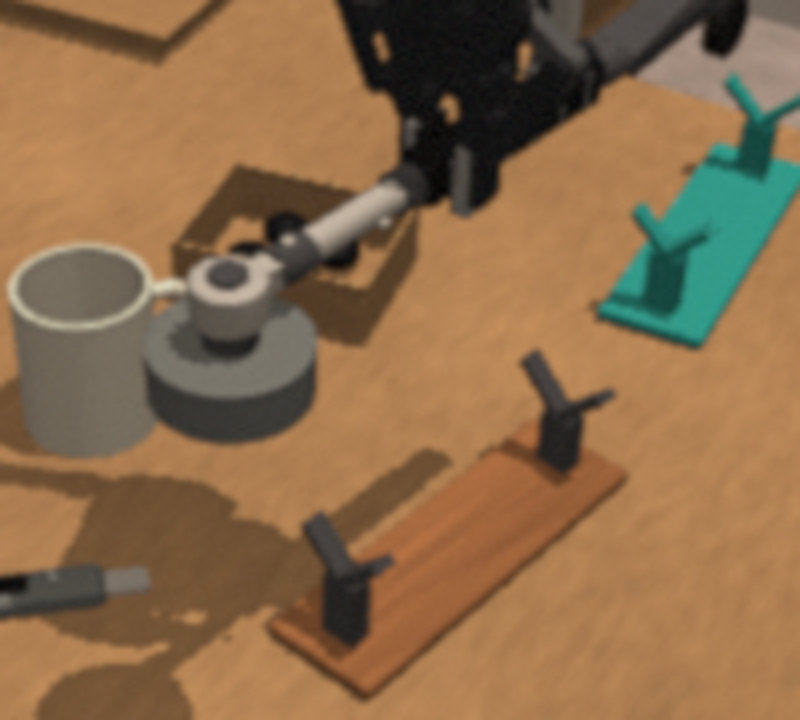

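View pics/s10c.png

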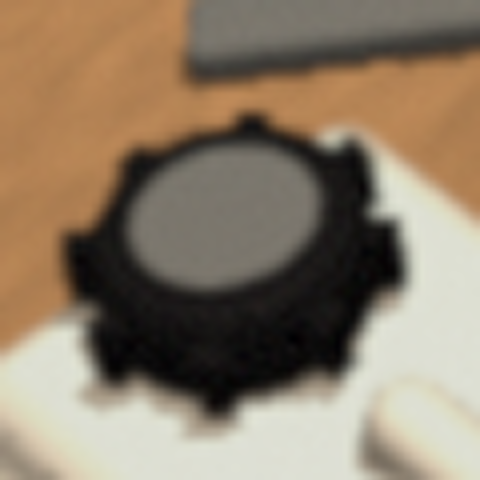

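View pics/w10.png

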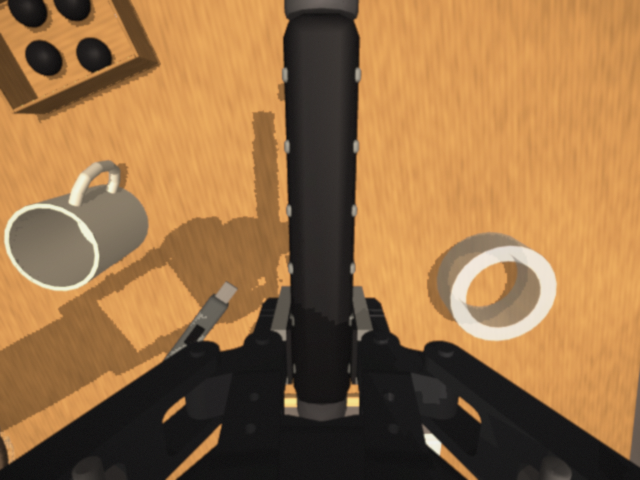

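Request:
carry_out(
  targets=[
    [[0.9,-0.8,10,0],[0,0,20,0],[0,0,25,0],[0,0,25,0],[0,0,25,0],[0,0,25,0],[0,0,22,0],[0,0,18,0],[0,0,12,0],[0,0,6,0],[0,0,4,0],[0,0,2,0],[0,0,2,0],[0,0,0,0],[0,0,0,0]],
  ],
)

```text
t: 17.9
tool_pos: [0.59, 0.2567, 0.0718]
tool_rot: [[0.985, -0.172, 0.001], [-0.172, -0.985, 0.0], [0.001, -0.0, -1.0]]
ft_force: [0.5, 0.4, -4.8]
opening: 0.24
```

```bash
python3 st.py;  python3 - <<'E'
from h import *
s=cam('scene','s11.png')
def cr(im,x,y,w,h,k,n): cv2.imwrite('pics/'+n,cv2.resize(im[y:y+h,x:x+w,::-1],None,fx=k,fy=k,interpolation=cv2.INTER_CUBIC))
cr(s['pixels'],260,190,150,140,5,'s11w.png')
E
```

```text
17.9 [0.59   0.2567 0.0718] yaw -0.17236419196402436 Ftool [ 0.3652 -0.5176  4.785 ] M [ 0.0829 -0.006   0.0093]
```

View pics/s11w.png

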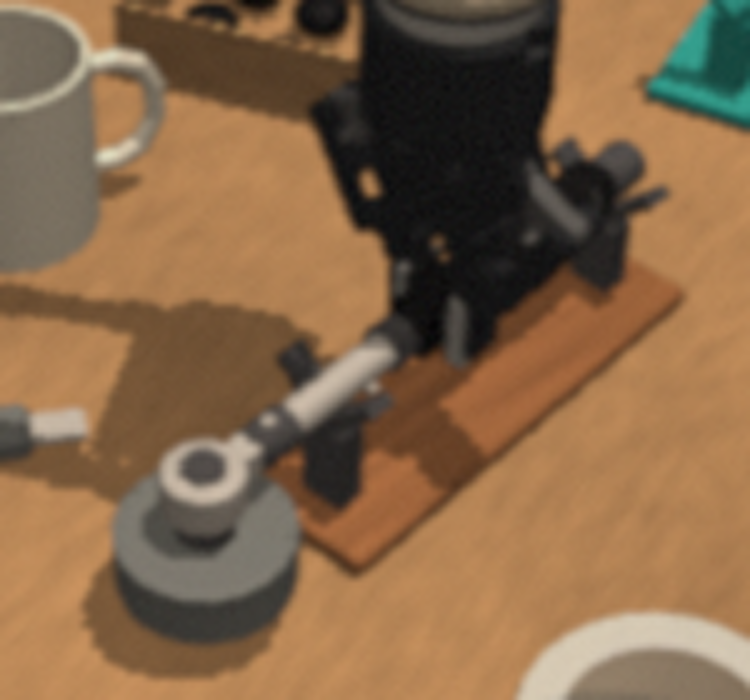

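Nearly home: the wrench is about 4 mm above its saddles and centred in both Vs.

Request:
carry_out(
  targets=[
    [[-0.5,0.5,1.5,0],[0,0,1.5,0],[0,0,1,0],[0,0,0,0],[0,0,0,0]],
  ],
)

```text
t: 18.45
tool_pos: [0.5894, 0.2561, 0.0675]
tool_rot: [[0.985, -0.172, 0.001], [-0.172, -0.985, -0.0], [0.001, -0.0, -1.0]]
ft_force: [0.7, -0.7, -1.0]
opening: 0.247
```

```bash
python3 st.py
```

```text
18.45 [0.5894 0.2561 0.0675] yaw -0.17239206603958446 Ftool [0.7991 0.6072 0.9522] M [-0.0606  0.013   0.0006]
```

Request:
carry_out(
  targets=[
    [[0,0,0,0],[0,0,0,0],[0,0,0,0],[0,0,0,0],[0,0,0,0],[0,0,0,0],[0,0,0,0],[0,0,0,0]],
  ],
  jaw=1,
)

```text
t: 19.25
tool_pos: [0.5891, 0.2561, 0.0671]
tool_rot: [[0.985, -0.172, -0.0], [-0.172, -0.985, 0.0], [-0.0, 0.0, -1.0]]
ft_force: [0.9, 0.4, 0.4]
opening: 1.001
```

Request:
carry_out(
  targets=[
    [[0,0,-10,0],[0,0,-20,0],[0,0,-30,0],[0,0,-40,0],[0,0,-40,0],[0,0,-40,0],[0,0,0,0],[0,0,0,0],[0,0,0,0]],
  ],
)

```text
t: 20.15
tool_pos: [0.5882, 0.2558, 0.2462]
tool_rot: [[0.985, -0.172, -0.002], [-0.172, -0.985, -0.001], [-0.002, 0.001, -1.0]]
ft_force: [-0.3, 0.0, 0.9]
opening: 1.001
```

```bash
python3 st.py;  python3 - <<'E'
from h import *
s=cam('scene','s12.png');w=cam('wrist','w12.png');t=cam('top','t12.png')
def cr(im,x,y,w,h,k,n): cv2.imwrite('pics/'+n,cv2.resize(im[y:y+h,x:x+w,::-1],None,fx=k,fy=k,interpolation=cv2.INTER_CUBIC))
cr(t['pixels'],410,225,50,50,12,'t12c.png')
E
```

```text
20.15 [0.5882 0.2558 0.2462] yaw -0.17252109219035716 Ftool [-0.3021  0.0468 -0.8599] M [-0.034  -0.0331  0.0195]
```

View pics/s12.png

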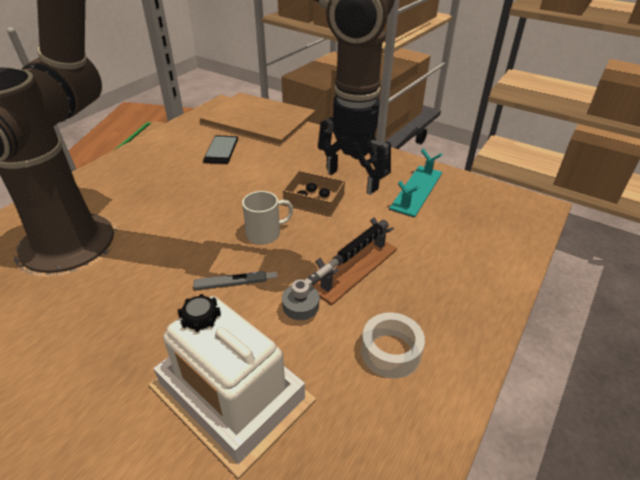

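View pics/w12.png

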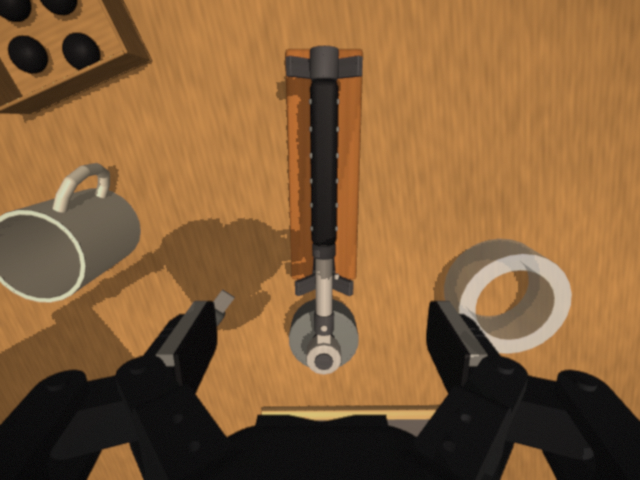

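View pics/t12c.png

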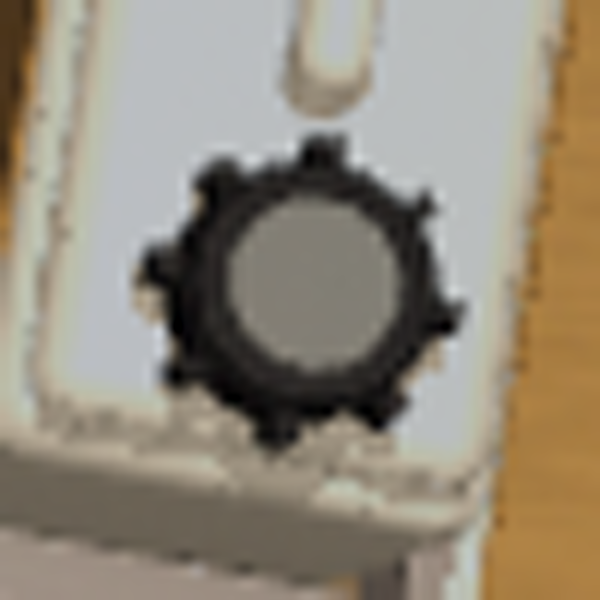

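```bash
python3 -c "
from h import *
print(env.job_done())"
```

```text
the job is handed in; nothing more can be done
None
```

The canister is closed, the wrench is back in its wooden rest, and the job is handed in at about 20 s of the 64 s. No verdict is reported on hand-in, so this rests on my own readings.

- **Seating:** I lined up the socket with the cap's ribs and lowered it over the cap. It went down to the computed seated height without catching on a rib.
- **Click:** I turned clockwise at about 0.7 N m. The torque then rose to about 2.5 N m and dropped to about 2.2 N m on the next 0.03 rad step. I stopped there and backed off.
- **Last checks:** The ribs show the cap turned about 0.39 rad, roughly 12 mm at the rib. The wrench was released at the same gripper position where I picked it up. The gripper is open and clear, and the cutter, mug, tray and tape look unmoved.

**Less certain:**
- I did not see the click angle directly; from gripper motion and torque it was about 0.03 to 0.055 rad. One rougher estimate, from rib angle and nominal tooth play, came out near the 0.1 rad limit. I judged it unreliable because the wrench was still turning the cap at low torque past that point.
- The top and scene cameras disagreed by 2–4 mm, so I aligned socket to cap within each camera rather than by absolute position.

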